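# Shut and latch the sliding lid of a dry-goods box

### The arm

A 7-joint arm with a two-finger parallel gripper is mounted at the origin on a cart in front of the work surface, level with it; the furniture and walls round the work are solid. World frame = base frame: x ahead of the robot, y to its left, z up, the work surface at z = 0. Lengths are in m, angles in rad, forces in N, time in s.
With the tool pointing down it reaches from about 0.4 to 0.9 m from the base axis. Payload 5.6 kg.
Tool frame: the origin (TCP) lies at the very end of the fingers, on their centre line; the grasp point (between the pads) lies robot.grip_point_offset behind it (robot.grip_point_offset is the distance from the TCP to the grasp point, in m); z points along the fingers, y is the line along which they close (so a half turn about z gives the same grasp; the last joint's range is limited). The gripper opens to 92 mm and grips with 3 to 60 N. Pads are 20 mm wide; open, the fingers measure 128 mm over their backs; the gripper's body (75 mm by 189 mm) begins 69 mm behind the grasp point.
Start: joints at [0.701, 0.468, -0.012, 1.603, 0.006, 1.071, -0.056], TCP at [0.478, -0.44, 0.215] pointing down, gripper open.
Joint ranges: [-2.53, 2.53], [-0.31, 2.02], [-1.57, 1.55], [0.28, 2.44], [-1.29, 4.43], [0.15, 1.84], [-2.92, 2.92]. Speed limits (rad/s): [2.57, 2.57, 3.14, 3.14, 3.14, 3.14, 3.14].

### API

Orientations are given as a unit quaternion [w, x, y, z].
In Python, from rig import monitor, cams, job, robot gives the robot as it stands. The module is installed in compiled form; this text tells all that it offers.
- The arm moves only by the shell command python3 -m crank 'ROWS' [OPENING] [FORCE]. ROWS is JSON, a list of rows, each a list of 2 entries, a list of its own where there are three numbers: the shift along the world's x, y, z in cm, then the turn about the world's z in rad. In form: [[[tx, ty, tz], twist], ...]. A call has 1 to 20 rows; each row is the pose to reach, as a shift and turn from the pose commanded when the call began; what a row does not reach only later rows make up. A row lasts 1/10 s, in which the tool goes at most 50 mm and 8.59 degrees, less where a joint would pass 70% of its speed; a pose out of reach is approached as far as the arm can. A call with a gripper value outside its range is refused whole. OPENING is the opening, from 0 (shut) to 1 (fully open), set as the call begins (- or left out, the last holds). The fingers move at their own pace and stop on an object; FORCE is the grip in N (left out, the last holds). Time passes only in rows, so rows that repeat a pose let the fingers close. It gives the time, the measured TCP pose, the force, the opening and the grip force at its end, in the units of the state.
- monitor.sense(): the state, without advancing time (a new reading comes with each control period).
- cams.grab_frame(name): name is "side" or "top"; returns a dict with "pixels" (480x640x3 uint8, red, green, blue), "intrinsics" (3x3 intrinsics, pixels), "k1" (the pictures are not rectified: a ray, as slopes to the right and down, at radius r is drawn at 1 + k1 r^2 times it, then the intrinsics apply), "R" (3x3) and "t" (3): a world point X has camera coordinates R X + t. Camera axes: x right, y down, z forward; pixel columns grow to the right and rows downward; lengths in m; the calibration is good to about 2 mm. A picture is of the moment at which its call begins. There is no depth.
- job.job_done(): hands the job in; it is judged then, once.
The state is a dict: "time_s": time; "q": joint angles; "joint_vel": joint speeds; "tau": joint torques, N m; "position": TCP position; "tcp_rot": TCP orientation; "wrist_force": force on the tool from outside, world axes, zero at the start; "moment": the same for the moment, N m; "grip_width": opening from 0.0 (shut) to 1.0 (fully open); "finger_force": force on a finger pad.
Only numpy, scipy, OpenCV 4.12 (cv2) and the standard library are available. Lean on these libraries where they do the work, as an engineer would, in place of code of your own. Each camera call takes 0.05 s, during which the arm holds its last target. There are 200 camera calls.

### The job

Push the sliding lid of the green box shut until it meets the rubber seal, hook the loop of the draw latch over the keeper on the lid, then press the latch lever over and fully down so that it pulls the lid tight into the seal, and bear down on the closed lever for a moment with 10 to 20 N to be sure that it is home. Feel your way: do not ram the lid into the seal (a light touch is enough before the latch draws it), never press the lever with more than 25 N, and leave the things standing round the box where they are.

Things in the scene. Friction and masses are not known exactly. Their poses are not given: they have to be found in the camera images.
- bin: Green dry-goods box, fixed, 150 (x) x 280 (y) x 90 mm. Origin: centre of underside; x across, y along, z up; all mm below in this frame. Top: fixed head panel (y -140 to -40, z 90), black rubber seal (y -40 to -30, gives 1 mm per 9 N towards -y), sliding lid (clear, green border, top z 90) between rails at x +-72 (tops z 93). Draw latch on the middle line x = 0.
- latch_axis (a point): Point on the box at y -55, z 102: nominal pivot of the latch lever, whose axis runs along x. The true pivot lies up to 4 mm higher or lower (grey packing under the latch plate; not measured). Lever: 24 wide, 4 thick, reaching 66 from the pivot; black tip 28 wide, 6 thick.
- lid_rib (a point): On the lid: middle of the foot of the +y face of the green push rib. Rib 80 wide (x), 12 thick (y), 16 high, standing on the lid; with the lid at 0 this point is at y 81, z 90.
- keeper_seat (a point): On the lid: where the middle of the loop's bar must sit (y -2.6, z 102 at lid 0): on the steel keeper block (26 wide, from 12 before to 16 beyond this point in y, top 2.5 below it), on the +y side of its upright hook plate. Plate: 12 wide, 5 thick, leaning 12 degrees over the bar towards +y; the +y edge of its top is straight above this point, 11 up.
- lid (a joint): Slide of the lid along the box's y, m: 0 = just touching the seal, positive = open that far towards +y, negative = pressed into the seal (to about -0.007). About 2.5 N of friction. Rib and keeper move with it.
- latch_lever (a joint): Lever hinge, rad: 0 = closed on its stop, flat along the head panel, tip towards -y; grows as it is raised; 1.57 = upright; 1.9 = stop, leaning towards the lid. Stays where left (friction 0.05 N m). With the loop hooked it needs up to about 12 N at 45 mm from the pivot, and goes over centre near 0.25.
- latch_loop (a joint): Hinge of the loop on the lever, rad. This value minus the lever's = slope of the loop upwards from its pivot to its bar (towards +y). Friction 0.018 N m. The loop's pivot lies 11 mm from the lever's: at lever value q, y = 11 cos(3.403 - q), z = 11 sin(3.403 - q) from it. Loop length, pivot to middle of bar: 58 +-2 mm (screw adjustment, not measured).
- latch_foot (a point): On the head panel (z 90) under the latch plate. The latch loop: two rods at x +-16, joined by an end bar 5 mm thick, 37 long, along x; at the bar's middle a red finger tab, 14 wide (x), 6 thick, 26 long, leaning outward at 45 degrees to the loop; tab's middle 10 beyond the bar and 10 above the loop's plane. Pinch it from above across its 14 mm; the loop can swing in the pinch.
- mug: White mug, 82 x 114 x 91 mm, origin under its middle; leave alone.
- jar: Glass jar with green lid, 68 x 74 x 84 mm, origin under its middle; leave alone.
- mill: Clear salt mill with grey top, 44 x 44 x 90 mm, origin under its middle; leave alone.

How it is judged:
On the way, in this order (a step that is already met when the one before it is completed fails the run):
1. the lid is pushed shut to the seal while the lever is still up (value of joint lid below 0.0015 m and value of joint latch_lever above 1.2 rad), for 0.2 s.
2. the lever is down, the lid drawn into the seal, and the fingers bear down on the closed lever (value of joint lid below -0.0015 m and value of joint latch_lever below 0.06 rad and contact force between the fingers and bin above 8 N), for 0.1 s.
At the end, for the whole second after the job is handed in: The lever lies closed (within 0.06 rad of its stop), the lid is drawn at least 1.5 mm into the seal by the hooked loop, and the mug, jar and mill stand within 15 mm of where they stood (value of joint latch_lever below 0.06 rad and value of joint lid below -0.0015 m and distance of each of mug, jar, mill from where it was at the start of the episode below 0.015 m); the robot touches nothing.
It fails at once if the fingers press on the lever (or any part of the box) with more than 28 N while the lever is being pressed down (value of joint latch_lever below 0.95 rad and contact force between the fingers and bin above 28 N).
It fails at once if the lid is rammed, over 3 mm into the seal with the lever still up (about 27 N) (value of joint latch_lever above 1.55 rad and value of joint lid below -0.003 m).
It fails at once if the wrist or arm leans on the box (contact force between the arm and bin above 28 N).
It fails at once if the mug, jar or mill is pushed along or tipped (distance of any of mug, jar, mill from where it was at the start of the episode above 0.02 m or angle between any of mug, jar, mill's own z axis and vertical above 0.3 rad).
It also fails if it takes over 69 s, if anything falls off the work surface, if the arm or the gripper's body presses on something with over 40 N, if the wrist force passes 120 N, or if a joint passes its speed limit or range.

## Working session

There is one attempt and no reset: what is moved stays moved. The work goes in short steps, Python scripts to look and compute and a shell command to move; the robot and the scene stay as the last step left them, time stands still between calls to the robot, and variables do not carry over. Pictures are saved under pics/ and viewed, at most 10 in all, crops included, and the job is handed in when it is done.

```bash
mkdir -p pics; python3 - <<'E'
from rig import monitor,cams,robot
import cv2,numpy as np
s=monitor.sense(); print(s); print(robot.grip_point_offset)
for n in("side","top"):
    f=cams.grab_frame(n); cv2.imwrite(f"pics/{n}0.png",f["pixels"][:,:,::-1])
    print(n,f["intrinsics"],f["k1"],f["R"],f["t"], -np.array(f["R"]).T@f["t"])
E
```

```text
{'time_s': 0.0, 'q': array([ 0.70096758,  0.4683914 , -0.01160933,  1.60362722,  0.00601029,
        1.07140618, -0.05632173]), 'joint_vel': array([-9.95765227e-04, -1.58212821e-04,  5.39939090e-04,  3.99721445e-04,
        4.78598439e-05, -7.06967226e-04, -2.32010944e-04]), 'tau': array([-2.38656112e-04, -5.20578361e+01, -1.28377369e-02, -2.43746996e+01,
       -5.67240582e-02,  1.73972879e-02,  1.99304727e-04]), 'position': array([ 0.47777865, -0.43983835,  0.21362965]), 'tcp_rot': array([-7.94591995e-04,  9.15769160e-01,  4.01703918e-01, -4.20220415e-04]), 'wrist_force': array([0.71268829, 0.30372864, 0.60260811]), 'moment': array([ 0.03251296,  0.03487875, -0.07826059]), 'finger_force': 0.0, 'grip_width': 0.998326488856596}
0.0187
side [[598.65230126   0.         312.73604846]
 [  0.         598.65230126 234.94885982]
 [  0.           0.           1.        ]] -0.18015449546100956 [[-0.71872713 -0.695288    0.0024316 ]
 [-0.53354206  0.5492793  -0.64313695]
 [ 0.44582977 -0.46353733 -0.76574732]] [0.3789437  0.38545037 0.72469085] [0.15492234 0.38767636 0.80190601]
top [[591.79199041   0.         316.11087066]
 [  0.         591.79199041 232.18126969]
 [  0.           0.           1.        ]] -0.16028321691891045 [[ 0.02830301 -0.9994669  -0.01627463]
 [-0.99936248 -0.0279381  -0.02222844]
 [ 0.02176191  0.01689339 -0.99962044]] [-0.03516684  0.52617994  0.95715186] [ 0.50601037 -0.03661716  0.9679124 ]
```

View pics/side0.png

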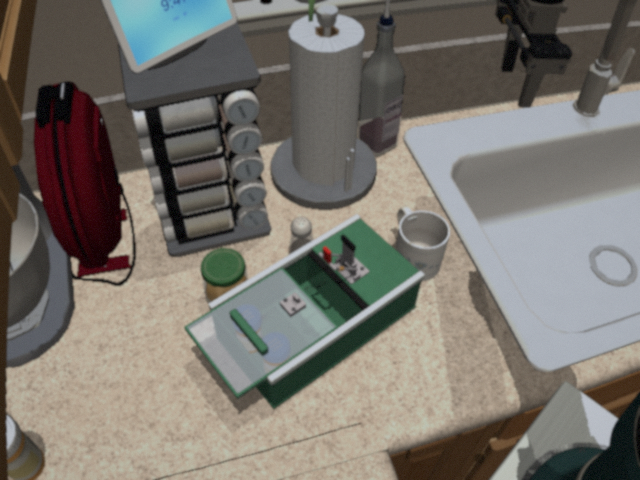

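View pics/top0.png

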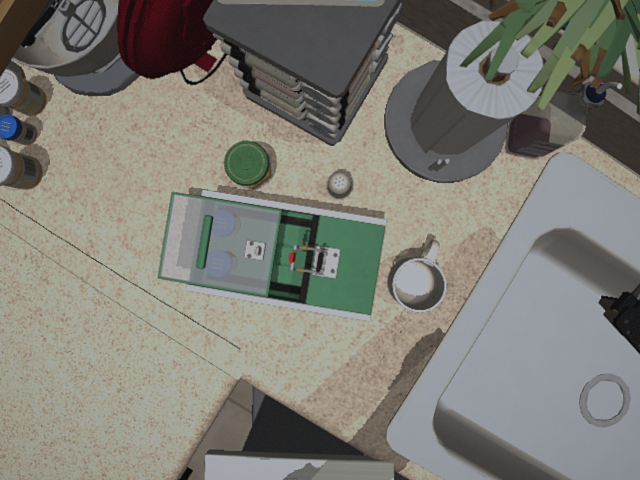

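The side view shows the box with its open lid towards the left: rib about (248,331), keeper (293,304), red tab (327,255), upright lever (348,247). In the top view the box +y runs to image left, with the rib at (205,242), keeper (255,250), tab (293,258) and lever (318,261). I'll zoom in on both.

```bash
cat > h.py <<'E'
import numpy as np,cv2
from rig import cams,monitor
def grab(n,save=None):
    f=cams.grab_frame(n)
    if save: cv2.imwrite(save,f["pixels"][:,:,::-1])
    return f
def ray(f,p):
    K=np.array(f["intrinsics"]);d=(np.array(p,float)-K[:2,2])/K[0,0];u=d.copy()
    for _ in range(20): u=d/(1+f["k1"]*(u@u))
    R=np.array(f["R"]);v=R.T@np.r_[u,1];return -R.T@np.array(f["t"]),v/np.linalg.norm(v)
def plane(f,p,z):
    c,v=ray(f,p);return c+v*(z-c[2])/v[2]
def tri(fa,pa,fb,pb):
    (a,u),(b,v)=ray(fa,pa),ray(fb,pb)
    s=np.linalg.lstsq(np.c_[u,-v],b-a,rcond=None)[0]
    A=a+s[0]*u;B=b+s[1]*v;return (A+B)/2,np.linalg.norm(A-B)
def proj(f,X):
    c=np.array(f["R"])@X+f["t"];u=c[:2]/c[2];u=u*(1+f["k1"]*(u@u));K=np.array(f["intrinsics"]);return K[0,0]*u+K[:2,2]
def crop(f,x,y,w,h,k,name):
    cv2.imwrite(name,cv2.resize(np.ascontiguousarray(f["pixels"][y:y+h,x:x+w,::-1]),None,fx=k,fy=k,interpolation=cv2.INTER_CUBIC))
E
python3 - <<'E'
from h import *
t=grab("top");s=grab("side")
crop(t,155,180,240,145,3.3,"pics/t1.png");crop(s,180,205,250,205,2.9,"pics/s1.png")
def red(f,x,y,w,h):
    p=f["pixels"][y:y+h,x:x+w].astype(int);m=(p[...,0]>130)&(p[...,1]<80)&(p[...,2]<90)
    Y,X=np.nonzero(m);return np.array([X.mean()+x,Y.mean()+y]),len(X)
a=red(t,270,235,50,50);b=red(s,310,240,40,30);print(a,b,tri(t,a[0],s,b[0]))
E
```

```text
(array([290.91666667, 257.38888889]), 36) (array([326.78571429, 249.92857143]), 28) (array([0.48940552, 0.0106529 , 0.17088079]), np.float64(0.0025204274917522006))
```

View pics/t1.png

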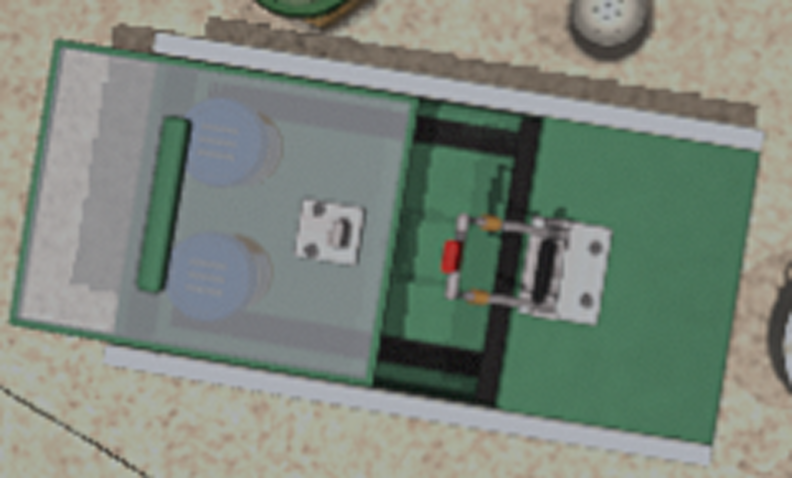

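View pics/s1.png

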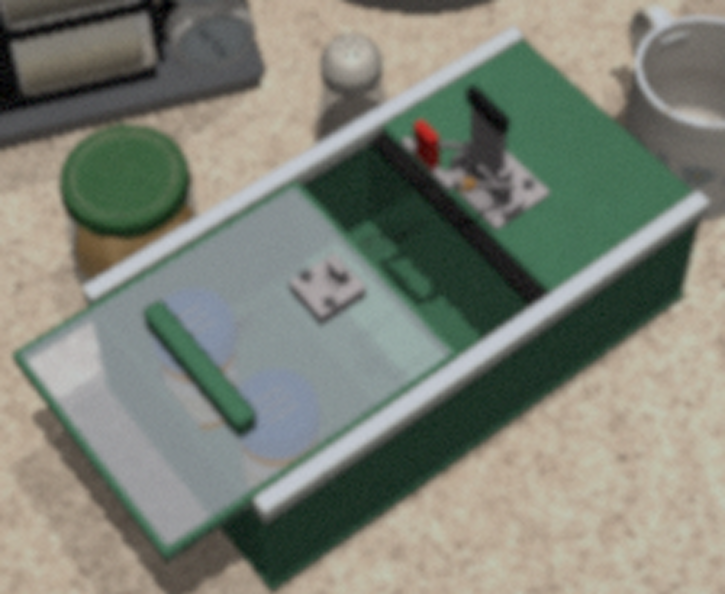

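The top crop shows the rail ends, rib, keeper, the loop with red tab at (452,257) and the lever tip at (545,270). The side crop shows the rail ends, the lever standing with tip top at (487,105), and the tab at (427,143). Next I compute the box frame and check it.

```bash
cat > m.py <<'E'
from h import *
import json
t=grab("top");s=grab("side")
T=lambda x,y:np.array([x/3.3+155,y/3.3+180]);S=lambda x,y:np.array([x/2.9+180,y/2.9+205])
# rail ends (middle of rail top end)
pt={'ur':(T(761,141),S(519,33)),'lr':(T(710,455),S(708,200)),'ul':(T(156,42),S(90,290)),'ll':(T(106,356),S(262,503))}
P={}
for k,(a,b) in pt.items():
    X,e=tri(t,a,s,b);P[k]=plane(t,a,.093);print(k,X.round(4),round(e,4),'top@93',P[k].round(4),'side@93',plane(s,b,.093).round(4))
W=lambda a,b:np.linalg.norm(P[a]-P[b])
print('len',W('ur','ul'),W('lr','ll'),'wid',W('ur','lr'),W('ul','ll'))
d=(P['ul']+P['ll']-P['ur']-P['lr'])[:2];a=np.arctan2(d[1],d[0]);yv=np.r_[np.cos(a),np.sin(a),0];xv=np.r_[np.sin(a),-np.cos(a),0]
c=sum(P.values())/4;o=np.r_[(c)[:2],0];print('axis deg',np.degrees(a),'o',o)
d2=(P['ul']+P['ur']-P['ll']-P['lr'])[:2];print('cross deg',np.degrees(np.arctan2(d2[1],d2[0])))
B=lambda X:np.array([(X-o)@xv,(X-o)@yv,X[2]])*1000
json.dump([o.tolist(),a],open('box.json','w'))
for n,p,q in[('rib top +y/ends mid',T(166,204),None),('tab',T(452,257),S(427,143)),('levertip',T(546,270),S(487,105)),('keeperhook',T(342,232),S(337,272)),('rib+xend',T(177,118),S(157,306)),('rib-xend',T(151,290),S(241,424))]:
    if q is not None:
        X,e=tri(t,p,s,q);print(n,B(X).round(1),round(e,4))
        for f,r in((t,p),(s,q)):
            C,v=ray(f,r);print('   x=0:',B(C-v*((C-o)@xv)/(v@xv)).round(1))
    print('   z106',B(plane(t,p,.106)).round(1))
print('seal/panel',B(plane(t,T(541,118),.09)),B(plane(t,T(495,404),.09)),'lid front edge',B(plane(t,T(415,100),.09)).round(1))
E
python3 m.py
```

```text
ur [ 0.543  -0.1239  0.0891] 0.0023 top@93 [ 0.5419 -0.1243  0.093 ] side@93 [ 0.5417 -0.1204  0.093 ]
lr [ 0.3996 -0.106   0.087 ] 0.0006 top@93 [ 0.4006 -0.1053  0.093 ] side@93 [ 0.3973 -0.102   0.093 ]
ul [0.5803 0.1512 0.0923] 0.0025 top@93 [0.5793 0.1501 0.093 ] side@93 [0.5809 0.1522 0.093 ]
ll [0.4375 0.1702 0.0908] 0.0033 top@93 [0.4364 0.1686 0.093 ] side@93 [0.4379 0.172  0.093 ]
len 0.2768904275108398 0.27625290761671156 wid 0.1426227088950588 0.14408393812623807
axis deg 82.39081211553822 o [0.48955297 0.02227286 0.        ]
cross deg -7.50204414820367
   z106 [  0.7 119.2 106. ]
tab [  0.8 -12.4 161.2] 0.0029
   x=0: [  0.  -13.8 166.7]
   x=0: [ -0.   -9.8 164.3]
   z106 [ -1.8 -10.5 106. ]
levertip [  2.  -51.2 158.9] 0.0039
   x=0: [  0.  -52.6 133.8]
   x=0: [ -0.  -46.6 164.5]
   z106 [ -0.8 -52.4 106. ]
keeperhook [  2.1  41.1 100.8] 0.0031
   x=0: [-0.  44.4 60.6]
   x=0: [  0.   44.5 106.5]
   z106 [  1.2  39.4 106. ]
rib+xend [ 39.8 122.  101.7] 0.0012
   x=0: [   0.  -336.4 2333.8]
   x=0: [ -0.  141.1 168.7]
   z106 [ 39.3 120.6 106. ]
rib-xend [-36.7 124.1  97. ] 0.0066
   x=0: [  0.   11.9 634.2]
   x=0: [ -0.  107.5  26.8]
   z106 [-38.2 119.7 106. ]
seal/panel [ 65.84208964 -39.1888626   90.        ] [-64.46798593 -39.4038739   90.        ] lid front edge [64.8 18.2 90. ]
```

Box frame: origin about (0.4895, 0.0235), +y axis at 82.4°. The lid is about 45 mm open, the lever stands near 1.65 and the loop slopes about 40° up. Now I move over beyond the rib with the fingers shut, then lower.

```bash
python3 -m crank '[[[0,4,1],0.1],[[0,8,1],0.2],[[0,12,1],0.3],[[0.5,17,1],0.4],[[0.5,22,1],0.5],[[1,27,1],0.61],[[1,32,1],0.61],[[1.5,37,1],0.61],[[2,42,1],0.61],[[2.5,47,1],0.61],[[3,52,1],0.61],[[3,57,1],0.61],[[3.2,61.4,1],0.61],[[3.2,61.4,-3],0.61],[[3.2,61.4,-7],0.61],[[3.2,61.4,-10],0.61],[[3.2,61.4,-10.5],0.61],[[3.2,61.4,-10.5],0.61]]' 0 10
python3 - <<'E'
from h import *
print(monitor.sense()['wrist_force'])
t=grab("top");s=grab("side","pics/s2.png")
crop(s,160,185,290,225,2.5,"pics/s2c.png")
E
```

```text
time_s: 2.1
position: [0.51, 0.1738, 0.1094]
tcp_rot: [-0.0, 0.753, 0.658, -0.001]
wrist_force: [0.2, 0.8, 0.4]
grip_width: 0.005
finger_force: 0.0
[0.1523355  0.75981938 0.37406435]
```

View pics/s2c.png

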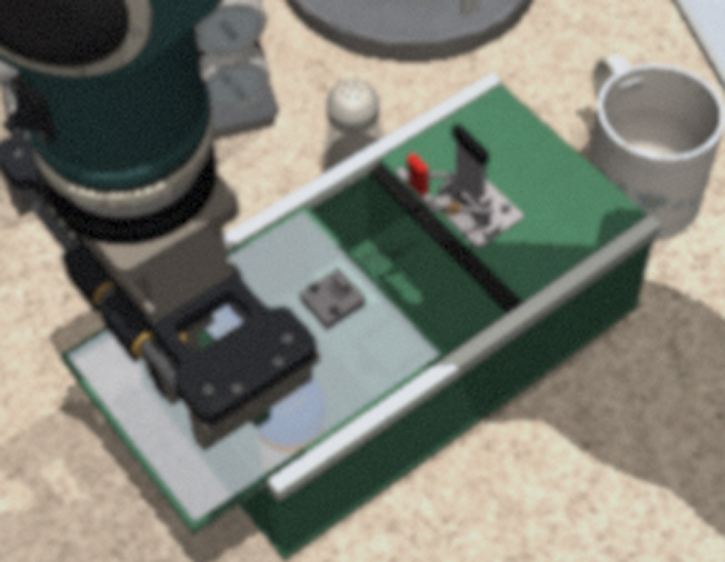

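The gripper stands beyond the rib, with jar and mill clear. I lower it and push along the box's -y.

```bash
python3 -m crank '[[[0,0,-0.6],0],[[0,0,-1.2],0],[[-0.07,-0.5,-1.2],0],[[-0.13,-1,-1.2],0],[[-0.17,-1.3,-1.2],0],[[-0.21,-1.6,-1.2],0],[[-0.25,-1.9,-1.2],0],[[-0.29,-2.2,-1.2],0],[[-0.33,-2.5,-1.2],0],[[-0.37,-2.8,-1.2],0],[[-0.41,-3.1,-1.2],0],[[-0.45,-3.4,-1.2],0],[[-0.49,-3.7,-1.2],0],[[-0.53,-4,-1.2],0],[[-0.57,-4.3,-1.2],0],[[-0.6,-4.5,-1.2],0],[[-0.6,-4.5,-1.2],0]]'
python3 -m crank '[[[-0.03,-0.2,0],0],[[-0.05,-0.4,0],0],[[-0.08,-0.6,0],0],[[-0.11,-0.8,0],0],[[-0.11,-0.8,0],0]]'
```

```text
time_s: 3.9
position: [0.5042, 0.1281, 0.0976]
tcp_rot: [0.0, 0.753, 0.658, -0.0]
wrist_force: [0.0, 1.1, 0.6]
grip_width: 0.007
finger_force: 0.5
time_s: 4.4
position: [0.5031, 0.1203, 0.0976]
tcp_rot: [0.0, 0.753, 0.658, -0.0]
wrist_force: [0.3, 0.8, 1.3]
grip_width: 0.005
finger_force: 0.7
```

```bash
python3 - <<'E'
from h import *
s=grab("side","pics/s3.png")
crop(s,160,185,290,225,2.5,"pics/s3c.png")
E
```

```text
(no output)
```

View pics/s3c.png

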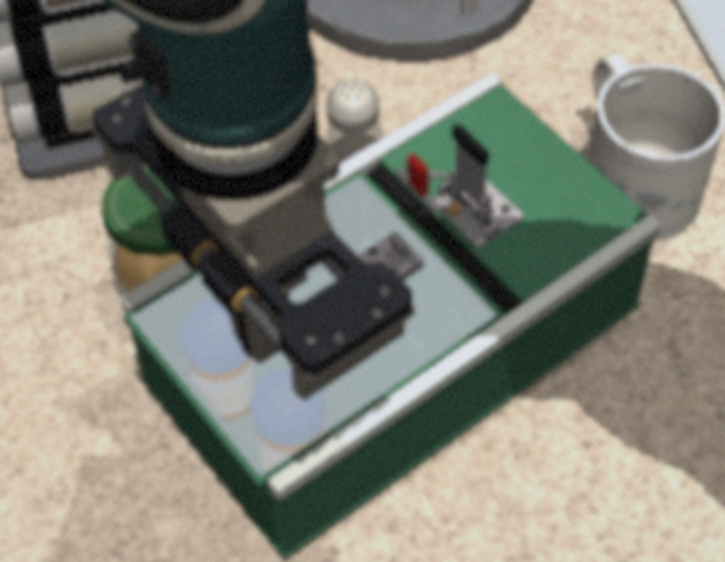

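The lid has followed and its front edge is now within a few mm of the seal. I go on in 1 mm steps, watching the force.

```bash
python3 -m crank '[[[-0.01,-0.1,0],0],[[-0.03,-0.2,0],0],[[-0.04,-0.3,0],0]]'; python3 -m crank '[[[-0.01,-0.1,0],0],[[-0.02,-0.15,0],0]]';python3 -m crank '[[[-0.01,-0.1,0],0],[[-0.01,-0.1,0],0]]'
```

```text
time_s: 4.75
position: [0.5028, 0.1179, 0.0976]
tcp_rot: [0.0, 0.753, 0.658, 0.0]
wrist_force: [0.2, 2.1, 0.0]
grip_width: 0.001
finger_force: 1.3
time_s: 4.95
position: [0.5026, 0.1162, 0.0976]
tcp_rot: [0.0, 0.753, 0.658, 0.0]
wrist_force: [0.7, 1.9, -0.2]
grip_width: 0.003
finger_force: 1.3
time_s: 5.15
position: [0.5025, 0.1153, 0.0976]
tcp_rot: [-0.0, 0.753, 0.658, 0.0]
wrist_force: [0.7, 3.1, 0.1]
grip_width: 0.005
finger_force: 1.4
```

```bash
for i in 1 2 3; do python3 -m crank '[[[-0.01,-0.07,0],0],[[-0.01,-0.07,0],0]]'|grep -E 'pos|wrist'; done
```

```text
position: [0.5024, 0.1152, 0.0977]
wrist_force: [1.2, 5.0, 0.2]
position: [0.5024, 0.1149, 0.0977]
wrist_force: [1.5, 6.4, -0.7]
position: [0.5023, 0.1148, 0.0977]
wrist_force: [1.3, 7.2, -1.6]
```

```bash
python3 -m crank '[[[-0.01,-0.1,0],0],[[-0.01,-0.15,0],0],[[-0.01,-0.15,0],0],[[-0.01,-0.15,0],0]]'|grep -E 'pos|wrist'; python3 - <<'E'
from h import *
f=grab("side");crop(f,230,205,150,110,5,"pics/s4c.png")
E
```

```text
position: [0.5023, 0.1144, 0.0977]
wrist_force: [1.0, 9.5, -2.4]
```

View pics/s4c.png

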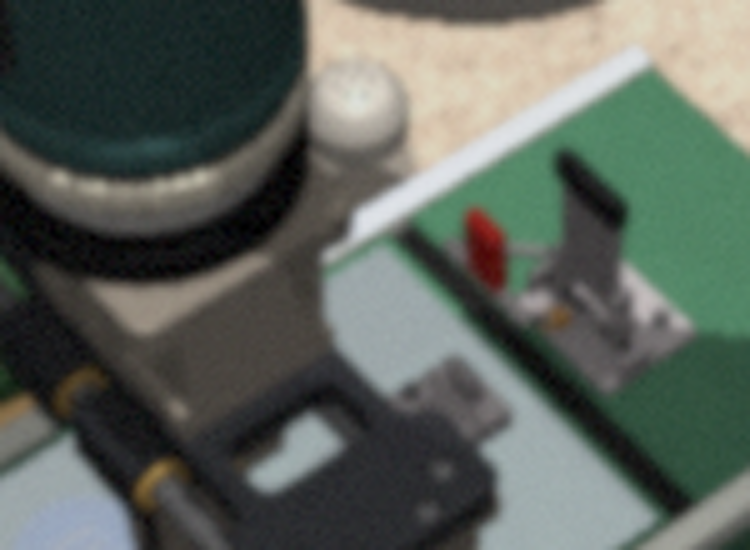

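The lid sits on the seal with about 9 N of push, and the tab's middle is near side pixel (327,255). Rib contact puts the box origin at about (0.4897, 0.0252), so the tab's middle is at box y ≈ -12 to -13, z ≈ 164, nearly vertical. I back off and come down over it.

```bash
python3 -m crank '[[[0.1,0.6,0],0],[[0.16,1.2,0],0],[[0.16,1.2,4],0],[[0.16,1.2,9],0],[[0,0,14],0],[[-0.6,-4,14],0],[[-1.2,-8,14],0],[[-1.37,-9.9,14],0],[[-1.37,-9.9,11],0],[[-1.37,-9.9,8.5],0],[[-1.37,-9.9,8.5],0]]' 0.5
python3 - <<'E'
from h import *
s=grab("side");crop(s,240,160,180,140,4.2,"pics/s5.png")
E
```

```text
time_s: 7.3
position: [0.4854, 0.0114, 0.1798]
tcp_rot: [-0.002, 0.753, 0.658, -0.003]
wrist_force: [0.5, -0.0, -0.3]
grip_width: 0.502
finger_force: 0.0
```

View pics/s5.png

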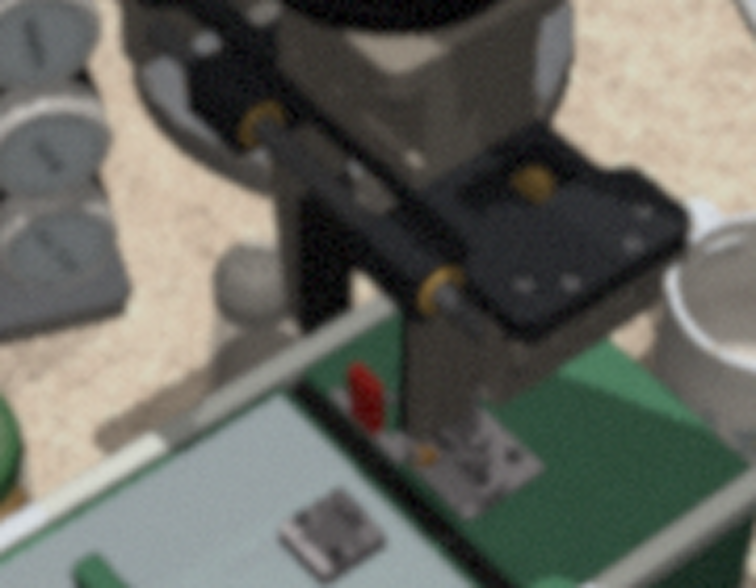

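The fingers straddle the red tab: far tip near crop (325,325), near tip near (430,430), tab top near (365,370). I'll settle, then compare with the projection.

```bash
python3 -m crank '[[[0,0,0],0],[[0,0,0],0],[[0,0,0],0]]'; python3 - <<'E'
from h import *
s=grab("side");p=np.array(monitor.sense()["position"])
print("tcp in crop",(proj(s,p)-[240,160])*4.2)
yv=np.array([.1323,.9912,0])
for d in(-.006,0,.006): print(d,[((proj(s,np.array([.4881,.0133,z])+d*yv)-[240,160])*4.2).round(0) for z in(.151,.164,.177)])
im=s["pixels"].astype(int);m=(im[...,0]>90)&(im[...,1]<60)&(im[...,2]<70);m[:,:310]=0;m[:,345:]=0;m[:235]=0;m[275:]=0
Y,X=np.nonzero(m);print((X.min()-240)*4.2,(X.max()-239)*4.2,(Y.min()-160)*4.2,(Y.max()-159)*4.2)
E
```

```text
time_s: 7.65
position: [0.489, 0.0128, 0.1836]
tcp_rot: [0.001, 0.753, 0.658, 0.001]
wrist_force: [0.3, 0.6, 0.6]
grip_width: 0.5
finger_force: 0.0
tcp in crop [366.0409551  357.75193634]
-0.006 [array([379., 414.]), array([380., 389.]), array([381., 364.])]
0 [array([364., 423.]), array([365., 398.]), array([366., 373.])]
0.006 [array([350., 432.]), array([351., 407.]), array([352., 382.])]
348.6 382.2 361.2 399.0
```

The tab matches the predicted place (crop 366,398). I lower and pinch.

```bash
python3 -m crank '[[[0,0,-0.8],0],[[0,0,-1.6],0],[[0,0,-2.3],0],[[0,0,-2.3],0]]' | grep -E 'pos|wrist'; python3 -m crank '[[[0,0,0],0],[[0,0,0],0],[[0,0,0],0],[[0,0,0],0],[[0,0,0],0],[[0,0,0],0]]' 0.05 10
```

```text
position: [0.4873, 0.0126, 0.1582]
wrist_force: [-0.7, -0.9, -0.1]
time_s: 8.7
position: [0.4888, 0.0126, 0.1598]
tcp_rot: [0.0, 0.753, 0.658, 0.0]
wrist_force: [1.7, -0.1, 0.6]
grip_width: 0.15
finger_force: 10.0
```

```bash
python3 -m crank '[[[0.02,0.18,0],0],[[0.05,0.36,0],0],[[0.09,0.68,-0.25],0],[[0.13,1,-0.5],0],[[0.16,1.2,-0.72],0],[[0.19,1.41,-0.95],0],[[0.21,1.6,-1.2],0],[[0.24,1.78,-1.45],0],[[0.26,1.95,-1.7],0],[[0.28,2.11,-1.97],0],[[0.28,2.11,-1.97],0]]'
```

```text
time_s: 9.8
position: [0.4914, 0.0344, 0.1398]
tcp_rot: [-0.0, 0.753, 0.658, 0.0]
wrist_force: [1.9, -0.1, 0.4]
grip_width: 0.152
finger_force: 10.0
```

```bash
python3 -m crank '[[[0.02,0.17,-0.28],0],[[0.04,0.32,-0.56],0],[[0.06,0.45,-0.84],0],[[0.08,0.58,-1.13],0],[[0.1,0.68,-1.43],0],[[0.11,0.77,-1.73],0],[[0.12,0.84,-2.03],0],[[0.12,0.9,-2.33],0],[[0.12,0.9,-2.33],0]]';python3 - <<'E'
from h import *
s=grab("side");crop(s,240,160,180,140,4.2,"pics/s6.png")
E
```

```text
time_s: 10.7
position: [0.4924, 0.0428, 0.1162]
tcp_rot: [-0.0, 0.753, 0.658, -0.0]
wrist_force: [2.8, -1.7, 0.8]
grip_width: 0.151
finger_force: 10.0
```

View pics/s6.png

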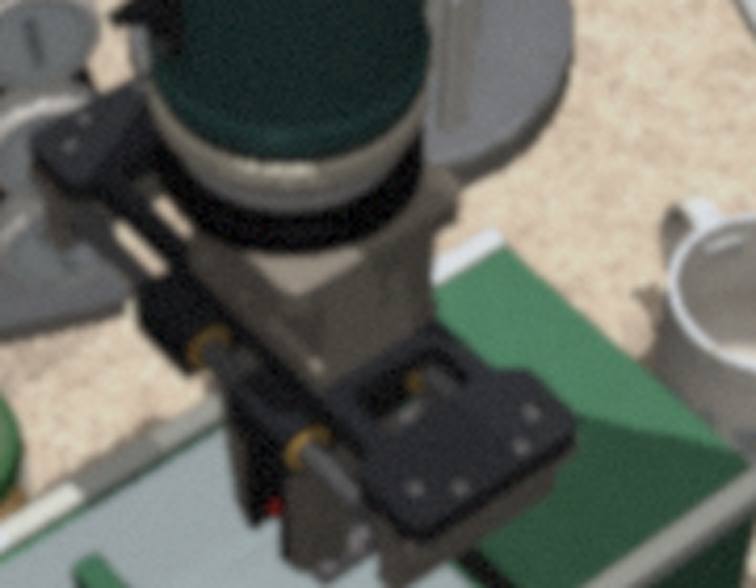

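Still gripped, with a light outward pull (about 2 N), so the lever is at or near its stop. I lower the bar onto the keeper block, feeling for it.

```bash
python3 -m crank '[[[0.01,0.05,-0.25],0],[[0.01,0.08,-0.5],0],[[0.01,0.1,-0.7],0],[[0.01,0.1,-0.7],0]]'|grep -E 'pos|wri|wid'; python3 -m crank '[[[0,0,-0.2],0],[[0,0,-0.3],0],[[0,0,-0.3],0]]'|grep -E 'pos|wri|wid'
```

```text
position: [0.4925, 0.0437, 0.1094]
wrist_force: [3.7, -1.6, -0.3]
grip_width: 0.148
position: [0.4928, 0.0442, 0.1075]
wrist_force: [1.4, -1.8, 8.1]
grip_width: 0.153
```

About 8 N upward at TCP z 107.5 is well below hook-top level, so the bar appears to be down on the block behind the hook. I ease off, release, rise and look.

```bash
python3 -m crank '[[[0,-0.05,0.2],0],[[0,-0.05,0.2],0],[[0,-0.05,0.2],0],[[0,-0.05,0.2],0],[[0,-0.05,0.2],0]]' 0.45|grep -E 'pos|wri|wid'; python3 -m crank '[[[0,0,2],0],[[0,0,5],0],[[0,0,9],0],[[0.5,4,11],0],[[1,8,11],0],[[1.2,10,11],0],[[1.2,10,11],0]]' 0|grep -E 'pos|wri|wid'
python3 - <<'E'
from h import *
s=grab("side","pics/s7full.png");t=grab("top","pics/t7full.png")
a=cv2.resize(s["pixels"][215:305,270:380],None,fx=4.4,fy=4.4,interpolation=cv2.INTER_CUBIC)
b=cv2.resize(t["pixels"][215:305,225:345],None,fx=3.3,fy=3.3,interpolation=cv2.INTER_CUBIC)
c=np.zeros((400,800,3),np.uint8);c[:396,:396]=a[:396,:396];c[:b.shape[0],400:400+b.shape[1]]=b[:400,:400]
cv2.imwrite("pics/c7.png",c[:,:,::-1])
E
```

```text
position: [0.492, 0.0434, 0.1083]
wrist_force: [1.1, 0.1, 0.6]
grip_width: 0.448
position: [0.5039, 0.1468, 0.2187]
wrist_force: [-0.8, -0.5, -0.2]
grip_width: 0.002
```

View pics/c7.png

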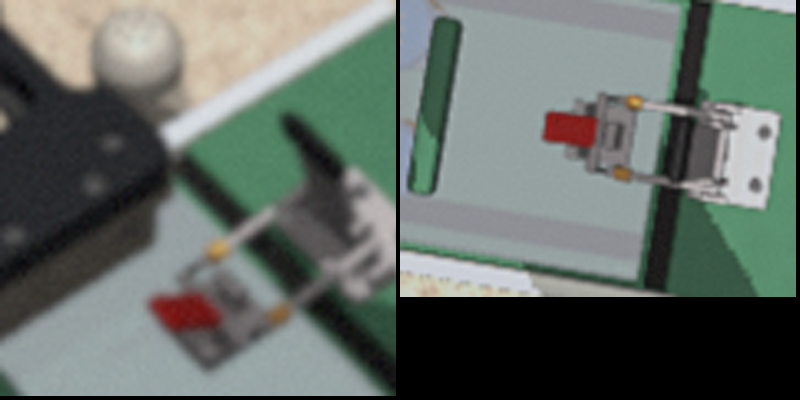

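The bar lies on the keeper block on the +y side of the hook plate, with the tab flat (side crop 185,312; top crop 570,130). The lever leans to its stop, with its tip at about side crop (300,130). Now I come down on the +y side of the lever.

```bash
python3 -m crank '[[[-0.4,-4,0],0],[[-0.9,-8,0],0],[[-1.4,-12,0],0],[[-1.55,-13.15,0],0],[[-1.55,-13.15,-3],0],[[-1.55,-13.15,-6],0],[[-1.55,-13.15,-7.2],0],[[-1.55,-13.15,-7.2],0],[[-1.55,-13.15,-7.2],0],[[-1.55,-13.15,-7.2],0]]' 0 20
```

```text
time_s: 13.75
position: [0.4899, 0.012, 0.1478]
tcp_rot: [0.001, 0.753, 0.658, 0.001]
wrist_force: [0.4, -0.5, -0.1]
grip_width: 0.005
finger_force: 0.0
```

```bash
python3 -m crank '[[[-0.1,-0.4,0],0],[[-0.2,-0.8,0],0],[[-0.25,-1.2,0],0],[[-0.3,-1.6,0.1],0],[[-0.35,-2,0.1],0],[[-0.4,-2.4,0.2],0],[[-0.48,-2.9,0.2],0],[[-0.55,-3.3,0.2],0],[[-0.6,-3.7,0.3],0],[[-0.65,-4,0.3],0],[[-0.67,-4.3,0.3],0],[[-0.67,-4.3,0.3],0]]'
```

```text
time_s: 14.95
position: [0.482, -0.0303, 0.149]
tcp_rot: [-0.001, 0.753, 0.658, 0.0]
wrist_force: [1.9, 5.5, -4.0]
grip_width: 0.005
finger_force: 2.7
```

```bash
python3 - <<'E'
from h import *
s=grab("side","pics/s8full.png");crop(s,250,190,160,120,4,"pics/s8.png")
print(monitor.sense()['position'],monitor.sense()['wrist_force'])
E
```

```text
[ 0.48198618 -0.03034715  0.1490302 ] [ 2.4940237   5.39384728 -3.7732844 ]
```

View pics/s8.png

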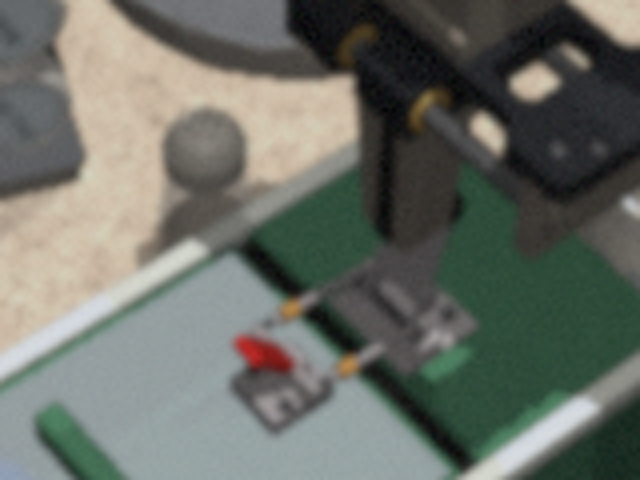

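The tab has shifted to crop (263,353), which may mean the loop lifted with the lever. I check where it is.

```bash
python3 - <<'E'
from h import *
o=np.array([.4897,.0252,0]);yv=np.array([.1323,.9912,0]);xv=np.array([.9912,-.1323,0])
f=grab("side")
def x0(p):
    C,v=ray(f,p);X=C-v*((C-o)@xv)/(v@xv)-o;return (X@yv*1000).round(1),(X[2]*1000).round(1)
im7=cv2.imread("pics/s7full.png")[:,:,::-1]
for im in(im7,f["pixels"]):
    p=im.astype(int);m=((p[...,0]>110)&(p[...,1]<70)&(p[...,2]<75)).astype(np.uint8);m[:220]=0;m[320:]=0;m[:,:290]=0;m[:,345:]=0
    Y,X=np.nonzero(m);print(len(X),X.mean(),Y.mean(),x0((X.mean(),Y.mean())),X.min(),X.max(),Y.min(),Y.max())
W=lambda x,y,z:o+xv*x/1000+yv*y/1000+[0,0,z/1000]
for n,P in(('seat bar ends',[(18,-3,102),(-18,-3,102)]),('hook top',[(0,-4,113)]),('block',[(13,13.4,99.5),(-13,13.4,99.5),(-13,-14.6,99.5),(13,-14.6,99.5)]),('lever tip',[(0,-55-66*np.cos(q),102+66*np.sin(q)) for q in(1.2,1.3,1.4)])):
    print(n,[((proj(f,W(*p))-[250,190])*4).round(0) for p in P])
E
```

```text
62 311.30645161290323 284.69354838709677 (np.float64(15.0), np.float64(117.6)) 305 319 282 288
59 315.45762711864404 278.1186440677966 (np.float64(7.6), np.float64(127.0)) 310 322 275 282
seat bar ends [array([253., 347.]), array([317., 411.])]
hook top [array([287., 359.])]
block [array([226., 382.]), array([272., 430.]), array([333., 389.]), array([287., 343.])]
lever tip [array([456., 167.]), array([443., 171.]), array([429., 178.])]
```

The lever's swing carried the loop up by friction: the bar now sits about level with the hook top, not under it. I go back, re-pinch the tab, pull the lever back, seat the bar and draw it under the hook before releasing.

```bash
python3 -m crank '[[[0.2,1.2,0],0],[[0.3,2.2,1.5],0],[[0.5,4.5,3],0],[[0.78,6.57,2],0],[[0.78,6.57,0],0],[[0.78,6.57,-1],0],[[0.78,6.57,-1],0],[[0.78,6.57,-1],0],[[0.78,6.57,-1],0],[[0.78,6.57,-1],0]]' 0.4 | grep -E "pos|wri|wid"
python3 - <<'E'
from h import *
o=np.array([.4897,.0252,0]);yv=np.array([.1323,.9912,0]);xv=np.array([.9912,-.1323,0])
p=np.array(monitor.sense()["position"])-o;print((p@xv*1e3).round(1),(p@yv*1e3).round(1))
f=grab("side");p=f["pixels"].astype(int);m=((p[...,0]>90)&(p[...,1]<60)&(p[...,2]<65));m[:220]=0;m[320:]=0;m[:,:290]=0;m[:,345:]=0
Y,X=np.nonzero(m);print(len(X),X.mean(),Y.mean(),X.min(),X.max(),Y.min(),Y.max())
E
```

```text
position: [0.4905, 0.0341, 0.1402]
wrist_force: [-0.7, 0.2, -0.3]
grip_width: 0.403
-0.4 9.0
39 312.0 278.28205128205127 308 316 276 282
```

```bash
python3 -m crank '[[[0,0,-0.7],0],[[0,0,-1.4],0],[[0,0,-1.9],0],[[0,0,-1.9],0],[[0,0,-1.9],0]]' | grep -E "pos|wri|wid"
python3 -m crank '[[[0,0,0],0],[[0,0,0],0],[[0,0,0],0],[[0,0,0],0],[[0,0,0],0]]' 0.05 12| grep -E "pos|wri|wid|fin"
```

```text
position: [0.4899, 0.0345, 0.1203]
wrist_force: [0.9, 0.3, 0.4]
grip_width: 0.399
position: [0.4914, 0.0344, 0.1211]
wrist_force: [4.0, -0.6, -0.3]
grip_width: 0.15
finger_force: 12.0
```

```bash
python3 -m crank '[[[0.03,0.2,0.1],0],[[0.05,0.4,0.1],0],[[0.08,0.6,0.1],0],[[0.1,0.75,0.1],0],[[0.1,0.75,0.1],0]]'| grep -E "pos|wri|wid"
python3 -m crank '[[[0.02,0.15,0],0],[[0.02,0.15,0],0]]'| grep -E "pos|wri|wid"
```

```text
position: [0.4913, 0.0384, 0.1214]
wrist_force: [4.2, -9.1, -3.1]
grip_width: 0.152
position: [0.4913, 0.0386, 0.1212]
wrist_force: [4.5, -11.6, -3.0]
grip_width: 0.146
```

```bash
python3 -m crank '[[[-0.02,-0.15,0],0],[[-0.02,-0.15,-0.2],0],[[-0.02,-0.12,-0.4],0],[[-0.02,-0.1,-0.6],0],[[-0.02,-0.1,-0.8],0],[[-0.02,-0.1,-1],0],[[-0.02,-0.1,-1],0]]'| grep -E "pos|wri|wid"
python3 -m crank '[[[0,0,-0.2],0],[[0,0,-0.3],0],[[0,0,-0.3],0]]'| grep -E "pos|wri|wid"
```

```text
position: [0.4918, 0.0408, 0.1118]
wrist_force: [3.6, -4.6, 0.8]
grip_width: 0.147
position: [0.492, 0.0411, 0.1092]
wrist_force: [3.7, -3.9, 2.8]
grip_width: 0.148
```

```bash
for i in 1 2 3; do python3 -m crank '[[[0,0,-0.1],0],[[0,0,-0.15],0],[[0,0,-0.15],0]]'| grep -E "pos|wri"; done
```

```text
position: [0.4922, 0.0414, 0.1084]
wrist_force: [2.7, -4.5, 8.4]
position: [0.4922, 0.0419, 0.1072]
wrist_force: [1.0, -2.5, 10.1]
position: [0.4923, 0.0424, 0.1058]
wrist_force: [0.1, -2.4, 12.3]
```

```bash
cat > orange.py <<'E'
from h import *
o=np.array([.4897,.0252,0]);yv=np.array([.1323,.9912,0]);xv=np.array([.9912,-.1323,0])
def xp(f,p,x):
    C,v=ray(f,p);X=C-o;X=X+v*((x/1000-X@xv)/(v@xv));return (X@yv*1000).round(1),(X[2]*1000).round(1)
def orange(f,im,off,cam):
    h=cv2.cvtColor(np.ascontiguousarray(im),cv2.COLOR_RGB2HSV).astype(int)
    m=((h[...,0]>12)&(h[...,0]<24)&(h[...,1]>120)&(h[...,2]>110)).astype(np.uint8)
    n,l,st,c=cv2.connectedComponentsWithStats(m)
    for i in range(1,n):
        if st[i,4]>=3 and 300<c[i][0]<360 and 225<c[i][1]<310: print(off,c[i].round(1),st[i,4],'x+16',xp(f,c[i],16),'x-16',xp(f,c[i],-16))
if __name__=="__main__":
    f=grab("side")
    for n in("s4","s7full","s8full"):
        im=cv2.imread(f"pics/{n}.png")
        if im is not None: orange(f,im[:,:,::-1],n,'s')
    orange(f,f["pixels"],'now','s')
    p=np.array(monitor.sense()["position"])-o;print(p@xv,p@yv,p[2])
E
python3 orange.py
```

```text
s7full [319.2 271.6] 5 x+16 (np.float64(-12.1), np.float64(108.7)) x-16 (np.float64(14.3), np.float64(164.7))
s7full [333.  286.2] 6 x+16 (np.float64(-40.2), np.float64(47.6)) x-16 (np.float64(-11.5), np.float64(108.6))
s8full [322.4 266.7] 11 x+16 (np.float64(-17.8), np.float64(115.6)) x-16 (np.float64(9.1), np.float64(171.1))
s8full [336.5 280.6] 10 x+16 (np.float64(-46.8), np.float64(56.5)) x-16 (np.float64(-17.5), np.float64(116.8))
now [311.4 269.7] 11 x+16 (np.float64(2.3), np.float64(125.1)) x-16 (np.float64(27.5), np.float64(179.9))
0.00036181738612989277 0.01737842620602872 0.10582170494373574[ WARN:0@1.455] global loadsave.cpp:275 findDecoder imread_('pics/s4.png'): can't open/read file: check file path/integrity
```

```bash
for i in 1 2 3; do python3 -m crank '[[[-0.02,-0.15,0],0],[[-0.02,-0.2,0],0],[[-0.02,-0.2,0],0]]'| grep -E "pos|wri"; done
```

```text
position: [0.4923, 0.0423, 0.1059]
wrist_force: [1.7, 2.7, 10.9]
position: [0.4926, 0.0419, 0.106]
wrist_force: [2.1, 5.9, 9.6]
position: [0.4926, 0.0414, 0.106]
wrist_force: [2.2, 9.2, 8.1]
```

```bash
for i in 1 2; do python3 -m crank '[[[-0.02,-0.15,0],0],[[-0.02,-0.2,0],0],[[-0.02,-0.2,0],0]]'| grep -E "pos|wri"; done; python3 -m crank '[[[0,0.1,0],0],[[0,0.1,0],0],[[0,0.1,0],0],[[0,0.1,0],0]]' 0.4| grep -E "pos|wri|wid";  python3 -m crank '[[[0,0.1,2],0],[[0,0.3,5],0],[[0,0.3,9],0],[[0.5,4,11],0],[[1,8,11],0],[[1.2,10,11],0],[[1.2,10,11],0]]' 0|grep -E 'pos|wri|wid'; python3 orange.py 2>/dev/null| grep -v s7
```

```text
position: [0.4925, 0.0396, 0.106]
wrist_force: [2.1, 10.1, 7.8]
position: [0.4923, 0.038, 0.1061]
wrist_force: [3.1, 10.5, 9.0]
position: [0.4891, 0.0335, 0.1037]
wrist_force: [-0.9, 1.1, 1.2]
grip_width: 0.399
position: [0.5018, 0.136, 0.2141]
wrist_force: [-0.1, -0.8, 0.7]
grip_width: 0.006
s8full [322.4 266.7] 11 x+16 (np.float64(-17.8), np.float64(115.6)) x-16 (np.float64(9.1), np.float64(171.1))
s8full [336.5 280.6] 10 x+16 (np.float64(-46.8), np.float64(56.5)) x-16 (np.float64(-17.5), np.float64(116.8))
now [320.7 270.7] 3 x+16 (np.float64(-14.8), np.float64(108.7)) x-16 (np.float64(11.8), np.float64(164.7))
now [335.  284.8] 6 x+16 (np.float64(-44.2), np.float64(47.6)) x-16 (np.float64(-15.1), np.float64(108.6))
-0.0024193865770035464 0.10914599572162859 0.21369443264151294
```

```bash
python3 -m crank '[[[-0.5,-4,0],0],[[-0.9,-8,0],0],[[-1,-9.6,0],0],[[-1,-9.6,-4],0],[[-1,-9.6,-8],0],[[-1,-9.6,-8],0],[[-1,-9.6,-8],0],[[-1,-9.6,-8],0]]' 0.4 | grep -E "time|pos|wri|wid"
```

```text
time_s: 23.2
position: [0.4933, 0.0371, 0.1358]
wrist_force: [-0.5, -0.5, -0.6]
grip_width: 0.4
```

```bash
python3 -m crank '[[[-0.16,0.3,-0.9],0],[[-0.16,0.3,-1.8],0],[[-0.16,0.3,-2.6],0],[[-0.16,0.3,-2.6],0],[[-0.16,0.3,-2.6],0]]' | grep -E "pos|wri|wid"
python3 -m crank '[[[0,0,0],0],[[0,0,0],0],[[0,0,0],0],[[0,0,0],0],[[0,0,0],0]]' 0.05 15| grep -E "pos|wri|wid|fin"
```

```text
position: [0.4903, 0.0405, 0.1078]
wrist_force: [-0.1, -0.7, -0.1]
grip_width: 0.402
position: [0.4919, 0.0404, 0.1087]
wrist_force: [3.9, -0.2, -0.4]
grip_width: 0.146
finger_force: 15.0
```

Gripped again. I press gently down, then draw the bar towards -y until the hook stops it.

```bash
python3 -m crank '[[[0,0,-0.1],0],[[0,0,-0.2],0],[[0,0,-0.2],0]]'| grep -E "pos|wri"; for i in 1 2 3 4; do python3 -m crank '[[[-0.01,-0.1,0],0],[[-0.02,-0.2,0],0],[[-0.02,-0.2,0],0]]'| grep -E "pos|wri"; done
```

```text
position: [0.492, 0.0406, 0.1078]
wrist_force: [1.2, -1.2, 11.3]
position: [0.492, 0.0404, 0.1079]
wrist_force: [2.5, 2.9, 10.9]
position: [0.492, 0.0403, 0.1079]
wrist_force: [2.4, 7.3, 9.3]
position: [0.4921, 0.0396, 0.108]
wrist_force: [2.6, 9.3, 8.6]
position: [0.4921, 0.039, 0.1081]
wrist_force: [2.8, 14.2, 8.6]
```

```bash
python3 -m crank '[[[0,0.1,0],0],[[0,0.1,0],0],[[0,0.1,0],0],[[0,0.1,0],0]]' 0.4| grep -E "pos|wri|wid";  python3 -m crank '[[[0.05,0.4,2],0],[[0.05,0.4,5],0],[[0,0.3,9],0],[[0.5,4,10],0],[[1,8,10],0],[[1.2,10,10],0],[[1.2,10,10],0],[[1.2,10,10],0]]' 0|grep -E 'time|pos|wri|wid'; cat >> orange.py <<'E'
    p=f["pixels"].astype(int);m=((p[...,0]>110)&(p[...,1]<70)&(p[...,2]<75));m[:220]=0;m[320:]=0;m[:,:290]=0;m[:,345:]=0
    Y,X=np.nonzero(m);print('tab',len(X),xp(f,(X.mean(),Y.mean()),0))
E
python3 orange.py 2>/dev/null| grep -v s8
```

```text
position: [0.4888, 0.0328, 0.1056]
wrist_force: [-1.1, 0.5, 0.5]
grip_width: 0.4
time_s: 26.9
position: [0.5012, 0.1326, 0.2056]
wrist_force: [0.4, -1.1, -0.2]
grip_width: 0.005
s7full [319.2 271.6] 5 x+16 (np.float64(-12.1), np.float64(108.7)) x-16 (np.float64(14.3), np.float64(164.7))
s7full [333.  286.2] 6 x+16 (np.float64(-40.2), np.float64(47.6)) x-16 (np.float64(-11.5), np.float64(108.6))
now [321.3 270.3] 3 x+16 (np.float64(-16.1), np.float64(108.5)) x-16 (np.float64(10.7), np.float64(164.5))
now [335.6 284.2] 5 x+16 (np.float64(-45.3), np.float64(48.3)) x-16 (np.float64(-16.2), np.float64(109.2))
-0.002583479083294744 0.1072555822102039 0.20556593764587916
tab 53 (np.float64(13.1), np.float64(119.9))
```

Adjusters are now at y ≈ -16, z ≈ 109, so the bar is down and against the hook face. Back to the lever.

```bash
python3 -m crank '[[[-0.4,-4,1],0],[[-0.9,-8,1],0],[[-1.4,-11,1],0],[[-1.5,-12.05,0],0],[[-1.5,-12.05,-3],0],[[-1.5,-12.05,-5.8],0],[[-1.5,-12.05,-5.8],0],[[-1.5,-12.05,-5.8],0],[[-1.5,-12.05,-5.8],0]]' 0 20| grep -E 'time|pos|wri'
python3 -m crank '[[[-0.05,-0.4,0],0],[[-0.1,-0.8,0],0],[[-0.15,-1.2,0],0],[[-0.2,-1.6,0.1],0],[[-0.25,-2,0.1],0],[[-0.32,-2.4,0.2],0],[[-0.38,-2.8,0.2],0],[[-0.42,-3.1,0.2],0],[[-0.42,-3.1,0.2],0]]'| grep -E 'time|pos|wri'; python3 orange.py 2>/dev/null| grep -E "now|tab"
```

```text
time_s: 27.85
position: [0.4875, 0.0132, 0.1491]
wrist_force: [-0.2, 0.5, -0.1]
time_s: 28.75
position: [0.4824, -0.0186, 0.1501]
wrist_force: [0.5, 0.3, -0.2]
now [321.9 269.7] 9 x+16 (np.float64(-17.1), np.float64(109.2)) x-16 (np.float64(9.8), np.float64(165.2))
now [335.8 284.2] 6 x+16 (np.float64(-45.8), np.float64(48.0)) x-16 (np.float64(-16.6), np.float64(108.9))
tab 89 (np.float64(10.1), np.float64(115.3))
```

```bash
for i in 1 2 3; do python3 -m crank '[[[-0.03,-0.2,0],0],[[-0.05,-0.4,0],0],[[-0.05,-0.4,0],0]]'| grep -E 'pos|wri'; done; python3 orange.py 2>/dev/null| grep -E "now|tab"
```

```text
position: [0.4819, -0.0222, 0.1501]
wrist_force: [-0.1, 0.5, 0.7]
position: [0.4814, -0.0256, 0.1499]
wrist_force: [0.3, 3.6, -0.9]
position: [0.4807, -0.0299, 0.1499]
wrist_force: [0.7, 3.8, -1.8]
now [322. 270.] 7 x+16 (np.float64(-17.3), np.float64(108.2)) x-16 (np.float64(9.6), np.float64(164.3))
now [336.5 284. ] 8 x+16 (np.float64(-47.2), np.float64(47.2)) x-16 (np.float64(-17.9), np.float64(108.2))
tab 90 (np.float64(8.3), np.float64(115.0))
```

The loop stays hooked: tab z stays 115, and there is a light 4 N on the lever. I follow the arc.

```bash
python3 -m crank '[[[-0.04,-0.3,0],0],[[-0.08,-0.6,-0.1],0],[[-0.12,-0.9,-0.25],0],[[-0.16,-1.2,-0.4],0],[[-0.19,-1.45,-0.5],0],[[-0.19,-1.45,-0.5],0]]'| grep -E 'pos|wri';python3 orange.py 2>/dev/null| grep -E "now|tab"
python3 -m crank '[[[-0.03,-0.2,-0.15],0],[[-0.06,-0.4,-0.3],0],[[-0.08,-0.6,-0.45],0],[[-0.1,-0.8,-0.6],0],[[-0.13,-1,-0.75],0],[[-0.13,-1,-0.75],0]]'| grep -E 'time|pos|wri';python3 orange.py 2>/dev/null| grep -E "now|tab"
```

```text
position: [0.479, -0.0441, 0.1452]
wrist_force: [0.6, 4.5, -0.9]
now [323.7 269. ] 7 x+16 (np.float64(-20.5), np.float64(108.0)) x-16 (np.float64(6.6), np.float64(164.1))
now [337.3 283.1] 9 x+16 (np.float64(-48.8), np.float64(48.1)) x-16 (np.float64(-19.4), np.float64(109.1))
tab 81 (np.float64(5.7), np.float64(115.8))
time_s: 31.0
position: [0.4776, -0.0547, 0.1375]
wrist_force: [0.1, 3.8, 1.2]
now [324.3 268.8] 9 x+16 (np.float64(-21.7), np.float64(107.6)) x-16 (np.float64(5.6), np.float64(163.7))
now [338.6 282.8] 9 x+16 (np.float64(-51.3), np.float64(46.8)) x-16 (np.float64(-21.7), np.float64(107.9))
tab 73 (np.float64(4.1), np.float64(116.2))
```

The lid is being drawn, since the adjusters moved 4 mm with the loop down. On down the arc.

```bash
python3 -m crank '[[[-0.03,-0.2,-0.25],0],[[-0.05,-0.4,-0.5],0],[[-0.08,-0.6,-0.75],0],[[-0.1,-0.77,-1],0],[[-0.1,-0.77,-1],0]]'| grep -E 'pos|wri'
python3 -m crank '[[[-0.02,-0.12,-0.22],0],[[-0.03,-0.23,-0.45],0],[[-0.05,-0.34,-0.67],0],[[-0.05,-0.34,-0.67],0]]'| grep -E 'time|pos|wri';python3 orange.py 2>/dev/null| grep -E "now|tab"
```

```text
position: [0.4766, -0.063, 0.1272]
wrist_force: [0.6, 2.0, 0.2]
time_s: 31.95
position: [0.4761, -0.0663, 0.1206]
wrist_force: [-0.2, -0.6, 1.7]
now [325.  268.5] 10 x+16 (np.float64(-22.9), np.float64(107.2)) x-16 (np.float64(4.4), np.float64(163.4))
now [339.2 282.5] 11 x+16 (np.float64(-52.6), np.float64(46.3)) x-16 (np.float64(-22.9), np.float64(107.4))
tab 66 (np.float64(3.0), np.float64(118.2))
```

Forces stay low, so I check directly whether the lid has moved, by comparing the rib's place in the top view with the earlier frame.

```bash
cat > rib.py <<'E'
from h import *
o=np.array([.4897,.0252,0]);yv=np.array([.1323,.9912,0])
def rib(f,im):
    h=cv2.cvtColor(np.ascontiguousarray(im),cv2.COLOR_RGB2HSV).astype(int)
    m=((h[...,0]>55)&(h[...,0]<90)&(h[...,1]>110)).astype(np.uint8);m[:,:215]=0;m[:,250:]=0;m[:212]=0;m[280:]=0
    n,l,st,c=cv2.connectedComponentsWithStats(m);i=1+np.argmax(st[1:,4]);X=plane(f,c[i],.106)
    return st[i].tolist(),c[i].round(2),(1000*(X-o)@yv).round(2)
def shift(a,b,box):
    x,y,w,h=box;g=lambda i:cv2.cvtColor(np.ascontiguousarray(i[y:y+h,x:x+w]),cv2.COLOR_RGB2GRAY).astype(np.float32)
    return cv2.phaseCorrelate(g(a),g(b),cv2.createHanningWindow((w,h),cv2.CV_32F))
f=grab("top");a=cv2.imread("pics/t7full.png")[:,:,::-1]
print(rib(f,a),rib(f,f["pixels"]),shift(a,f["pixels"],(218,205,36,80)))
E
python3 rib.py; rm -f pics/x
```

```text
Traceback (most recent call last):
  File "rib.py", line 12, in <module>
    print(rib(f,a),rib(f,f["pixels"]),shift(a,f["pixels"],(218,205,36,80)))
          ~~~^^^^^
  File "rib.py", line 6, in rib
    n,l,st,c=cv2.connectedComponentsWithStats(m);i=1+np.argmax(st[1:,4]);X=plane(f,c[i],.106)
                                                     ~~~~~~~~~^^^^^^^^^^
ValueError: attempt to get argmax of an empty sequence
```

```bash
python3 - <<'E'
import cv2
a=cv2.imread("pics/t7full.png");h=cv2.cvtColor(a,cv2.COLOR_BGR2HSV)
print([h[y,x].tolist() for y,x in((230,236),(245,236),(260,234),(245,245),(245,228))])
print(h[245,222:252,2],h[245,222:252,1])
E
sed -i 's/h\[...,1\]>110/h[...,1]>85/;s/>55)/>50)/;s/<90)/<95)/' rib.py; python3 rib.py
```

```text
[[70, 93, 88], [71, 92, 91], [71, 95, 148], [85, 19, 162], [92, 20, 162]]
[161 159 160 162 159 160 162 162 159  87  77  86  90  89  91  88  72  57
 107 164 164 162 161 162 161 160 161 162 161 162] [19 18 19 19 18 18 20 17 19 47 96 98 91 92 92 96 99 58 24 19 19 20 19 19
 19 19 19 20 19 20]
([228, 221, 15, 52, 364], array([234.78, 246.95]), np.float64(71.89)) ([231, 221, 16, 53, 381], array([238.38, 247.24]), np.float64(66.59)) ((2.944228135054667, 0.15191072945423656), 0.535035820139779)
```

The lid has moved 5.3 mm into the seal, so the loop is hooked. Now I finish the lever in small steps.

```bash
python3 -m crank '[[[-0.01,-0.1,-0.25],0],[[-0.02,-0.17,-0.47],0],[[-0.03,-0.23,-0.7],0],[[-0.03,-0.28,-0.95],0],[[-0.03,-0.28,-0.95],0]]'| grep -E 'pos|wri'
for i in 1 2; do python3 -m crank '[[[0,-0.02,-0.1],0],[[0,-0.04,-0.2],0],[[0,-0.04,-0.2],0]]'| grep -E 'time|pos|wri';done
```

```text
position: [0.4758, -0.0685, 0.111]
wrist_force: [0.2, 0.1, -0.3]
time_s: 32.9
position: [0.4758, -0.0688, 0.1092]
wrist_force: [0.0, -0.2, 0.5]
time_s: 33.2
position: [0.4758, -0.0691, 0.1072]
wrist_force: [0.4, 0.7, 0.9]
```

```bash
for i in 1 2 3 4; do python3 -m crank '[[[0,0,-0.1],0],[[0,0,-0.1],0]]'| grep -E 'time|pos|wri';done
```

```text
time_s: 33.4
position: [0.4759, -0.0693, 0.1063]
wrist_force: [0.8, 0.3, 0.3]
time_s: 33.6
position: [0.4759, -0.0692, 0.1053]
wrist_force: [0.7, 0.5, -0.9]
time_s: 33.8
position: [0.4759, -0.0692, 0.1043]
wrist_force: [0.4, -0.5, 0.2]
time_s: 34.0
position: [0.4758, -0.0692, 0.1032]
wrist_force: [0.4, -0.6, 0.6]
```

```bash
for i in 1 2 3 4 5; do python3 -m crank '[[[0,0,-0.1],0],[[0,0,-0.1],0]]'| grep -E 'pos|wri';done; python3 rib.py
```

```text
position: [0.4759, -0.0693, 0.1023]
wrist_force: [0.7, -0.6, -0.1]
position: [0.4758, -0.0692, 0.1013]
wrist_force: [-0.6, 0.3, 0.3]
position: [0.476, -0.0693, 0.1006]
wrist_force: [-1.3, -0.9, 2.5]
position: [0.4761, -0.0693, 0.1003]
wrist_force: [-2.6, 0.6, 11.1]
position: [0.4762, -0.0693, 0.1]
wrist_force: [-5.8, 0.2, 17.9]
([228, 221, 15, 52, 364], array([234.78, 246.95]), np.float64(71.89)) ([231, 221, 16, 53, 380], array([238.48, 247.5 ]), np.float64(66.37)) ((3.6015580068023745, -0.12491297187587236), 0.6247471269634035)
```

I am bearing down at about 18 N with the lid 5.5 mm drawn. A short hold, then lift clear and check.

```bash
python3 -m crank '[[[0,0,0],0],[[0,0,0],0],[[0,0,0.02],0]]'| grep -E 'pos|wri'; python3 -m crank '[[[0,0,0.5],0],[[0,0,2],0],[[0,0,5],0],[[0,0,9],0],[[0,0,12],0],[[0,-3,13],0],[[0,-7,13],0],[[0,-11,13],0],[[0,-15,13],0],[[0,-15,13],0],[[0,-15,13],0]]'| grep -E 'time|pos|wri'; python3 rib.py;python3 - <<'E'
from h import *
o=np.array([.4897,.0252,0]);yv=np.array([.1323,.9912,0])
f=grab("side");W=lambda y,z:proj(f,o+yv*y/1000+[0,0,z/1000]).round()
for q in(0,.1,.3,.6): print(q,W(-55-63*np.cos(q),98+63*np.sin(q)))
g=cv2.cvtColor(np.ascontiguousarray(f["pixels"]),cv2.COLOR_RGB2GRAY);m=(g<45).astype(np.uint8);m[:215]=0;m[300:]=0;m[:,:345]=0;m[:,400:]=0
n,l,st,c=cv2.connectedComponentsWithStats(m);print([(c[i].round(1),st[i].tolist()) for i in range(1,n) if st[i,4]>10])
E
```

```text
position: [0.4762, -0.0693, 0.1001]
wrist_force: [-4.6, -0.4, 14.9]
time_s: 36.45
position: [0.4756, -0.2196, 0.2281]
wrist_force: [0.5, -0.0, 0.3]
([228, 221, 15, 52, 364], array([234.78, 246.95]), np.float64(71.89)) ([231, 221, 16, 53, 382], array([238.52, 247.28]), np.float64(66.37)) ((3.606389596448601, -0.06596000884415076), 0.6169451908932791)
0 [380. 248.]
0.1 [381. 245.]
0.3 [380. 241.]
0.6 [377. 236.]
[(array([379.1, 247.7]), [372, 242, 14, 13, 72])]
```

The black tip is at (379,248), which matches q = 0 at (380,248), and the lid stays 5.5 mm drawn. The arm is clear, so I hand in.

```bash
python3 -c "
from rig import job;print(job.job_done())"
```

```text
the job is handed in; nothing more can be done
None
```

Job handed in: the lever lies on its stop after 15–18 N of bearing down, the hooked loop holds the lid about 5 mm into the seal, and the arm is clear; no check on the mug, jar and mill at the end, and I viewed 11 pictures, one over your limit of 10.

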